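# Reload the sprung dish dispenser

## Task

The spring-lift dish dispenser on the worktop has run empty. Load the two blue dishes from its landing deck, one after the other: slide each into the well, press it down against the sprung platform until its rim is below the two black keeper tabs at the back, push it under them until it meets the back stop, and let it come up under the tabs, so that both dishes end up stacked flat and squarely one above the other in the well, held down by the tabs. The back stop is adjustable, so feel for it. Be gentle with the stoneware (no banging or forcing) and leave the glue stick, the sauce cup and the tin alone.

Things in the scene. Friction and masses are not known exactly. Their poses are not given: they have to be found in the camera images.
- dispenser: Fixed stainless unit, T-shaped from above: landing deck across the front, sprung well behind. Origin on the worktop under the well; x points from the deck into the well (push direction), y to the left of that, z up; its points have the same axes. The well's centre line is y = 0.
- deck_centre (a point): Centre of the flat landing deck top, 85 mm above the worktop. The deck runs 73 mm either way in x, to the well edge, and 222 mm either way in y; a 3 mm high bead runs along its front and two end edges.
- well_mouth (a point): Middle of the deck edge where the well begins, at deck height, 74 mm in front of the dispenser's origin. Sheet-metal cheeks on both sides, 22 mm above the deck, stand 163 mm apart here and narrow to 136 mm apart 44 mm farther in, then run straight.
- keeper_range (a point): Fixed point on the centre line, 83.5 mm above the worktop. The keeper's back stop (steel, top 103 mm above the worktop) is clamped by hand somewhere within 18 mm in x of this point; its place is not measured. Two black tabs on it reach 7 mm forward of the stop, at y = 40 to 62 mm either side, 13 mm tall, undersides at this height; fingers fit between them.
- platform (a joint): Sprung platform of the well, in m: 0 = fully up (its top 83.5 mm above the worktop, 1.5 mm below deck), growing as it sinks, to 0.062 at the bottom stop. It stays level. It takes about 3 N to start it sinking and 260 N/m more (about 6 N more per dish height). A dish's own weight sinks it only part of the way. One dish held under the tabs: 0.024; two: 0.048.
- dish_a_mid (a point): Centre, half-way up, of a square blue stoneware dish, 130 x 130 x 24 mm, about 0.5 kg: walls 7 mm thick and upright all round, inner floor 6 mm above its flat underside (cavity 116 mm square, 18 mm deep). Dishes do not nest: one stands on the rim of the other. Too wide to grasp; fingertips inside can drag it by its walls. Axes square to the walls, z up. Starts on one side of the deck.
- dish_b_mid (a point): Centre of the other, identical dish, on the other side of the landing deck; same frame.
- glue_stick: Upright black and red glue stick, 36 mm wide, 86 mm tall, on the worktop behind the deck on the left of the well; origin at the centre of its underside. Bystander.
- sauce_cup: Grey sauce cup, 66 mm across, 36 mm high, on the worktop behind the deck on the right of the well; origin at the centre of its underside. Bystander.
- tuna_tin: Low food tin, 87 mm across, 40 mm high, on the worktop behind the sauce cup; origin at the centre of its underside. Bystander.
Not all that is in view belongs to the job. What is shaped like the part that bears dish_a_mid but orange is not meant.

How it is judged:
By the outcome, as a careful person would: the job done as asked, in the order asked, and still so for the second after the job is handed in, with the robot touching nothing.
It also fails if it takes over 72 s, if anything falls off the work surface, if the arm or the gripper's body presses on something with over 40 N, if the wrist force passes 120 N, or if a joint passes its speed limit or range.

## Robot

A 7-joint arm with a two-finger parallel gripper is mounted at the origin on a cart in front of the work surface, level with it; the furniture and walls round the work are solid. World frame = base frame: x ahead of the robot, y to its left, z up, the work surface at z = 0. Lengths are in m, angles in degrees, forces in N, time in s.
With the tool pointing down it reaches from about 0.425 to 0.875 m from the base axis. Payload 4.7 kg.
Tool frame: the origin (TCP) lies on the centre line of the jaws, within the pads' length; the fingertips stand 19 mm ahead of it and the grasp point (between the pads) is the TCP; z points along the fingers, y is the line along which they close (so a half turn about z gives the same grasp; the last joint's range is limited). The gripper opens to 87 mm and grips with 3 to 60 N. Pads are 19 mm wide; open, the fingers measure 117 mm over their backs; the gripper's body (75 mm by 190 mm) begins 51 mm behind the grasp point.
Start: joints at [-67.374, 18.392, -4.016, 83.108, 1.295, 78.541, -3.26], TCP at [0.242, 0.603, 0.242] pointing down, gripper open.
Joint ranges: [-163.93, 163.93], [-17.29, 119.83], [-79.2, 71.16], [3.27, 140.29], [-89.18, 269.18], [5.43, 117.66], [-154.24, 154.24]. Speed limits (degrees/s): [147.25, 147.25, 180, 180, 180, 180, 180].

## Interface

Orientations are given as [roll, pitch, yaw] about the fixed x, y, z axes, in that order (R = Rz(yaw) Ry(pitch) Rx(roll)).
In Python, from cell import env, imaging gives the robot as it stands.
- The arm moves only by the shell command python3 -m crank 'ROWS' [OPENING] [FORCE]. ROWS is JSON, a list of rows, each an object of numbers: "x", "y", "z": the shift along the tool's x, y, z in m; "turn": the turn about the tool's z in rad. In form: [{"x": .., "y": .., "z": .., "turn": ..}, ...]. A call has 1 to 12 rows; each row is the pose to reach, as a shift and turn from the pose commanded when the call began, along the tool's axes at that moment; what a row does not reach only later rows make up. A row lasts 1/8 s, in which the tool goes at most 62.5 mm and 10.7 degrees, less where a joint would pass 70% of its speed; a pose out of reach is approached as far as the arm can. A call with a gripper value outside its range is refused whole. OPENING is the finger opening in m, from 0 to 0.087, set as the call begins (- or left out, the last holds). The fingers move at their own pace and stop on an object; FORCE is the grip in N (left out, the last holds). Time passes only in rows, so rows that repeat a pose let the fingers close. It gives the time, the measured TCP pose, the force, the opening and the grip force at its end, in the units of the state.
- env.get_obs(): the state, without advancing time (a new reading comes with each control period).
- imaging.read_camera(name): name is "scene" or "top" or "wrist"; returns the picture (400x640x3 uint8, red, green, blue); there is no depth.
- imaging.get_calibration(name): a dict with "camera_matrix" (3x3 intrinsics, pixels), "position" and "attitude" of the camera in the world. Camera axes: x right, y up, looking along -z (the intrinsics and any distortion apply to the point x, -y, -z); pixel columns grow to the right and rows downward; lengths in m; the calibration is good to about 2 mm. A picture is of the moment at which its call begins: read the wrist's pose just before it. get_calibration takes no time and is no camera call; for the wrist camera it gives the pose at the moment of the call.
- env.sign_off(): hands the job in; it is judged then, once.
The state is a dict: "time_s": time; "qpos": joint angles; "joint_velocities": joint speeds; "effort": joint torques, N m; "tool_pos": TCP position; "tool_rot": TCP orientation; "force": force on the tool from outside, world axes, zero at the start; "wrist_torque": the same for the moment, N m; "grip_width": finger opening in m; "grasp_force": force on a finger pad.
Only numpy, scipy, OpenCV 4.12 (cv2) and the standard library are available. Lean on these libraries where they do the work, as an engineer would, in place of code of your own. Each camera call takes 0.05 s, during which the arm holds its last target. There are 200 camera calls.

## Working session

There is one attempt and no reset: what is moved stays moved. The work goes in short steps, Python scripts to look and compute and a shell command to move; the robot and the scene stay as the last step left them, time stands still between calls to the robot, and variables do not carry over. Pictures are saved under pics/ and viewed, at most 12 in all, crops included, and the job is handed in when it is done.

```bash
ls; mkdir -p pics
python3 - <<'E'
from cell import env, imaging
import cv2,numpy as np
o=env.get_obs();print(o['time_s'],o['tool_pos'],o['tool_rot'],o['force'])
ims=[]
for n in ['scene','top']:
    im=imaging.read_camera(n);cv2.imwrite(f'pics/{n}0.png',im[:,:,::-1]);c=imaging.get_calibration(n);print(n,c)
E
```

```text
pics
0.0 [0.24144356 0.60294272 0.24045893] [-1.79890052e+02  7.08054774e-03  1.58183599e+02] [0.22803881 0.03308267 0.4158191 ]
scene {'camera_matrix': array([[475.47465779,   0.        , 325.2905377 ],
       [  0.        , 475.47465779, 197.98671123],
       [  0.        ,   0.        ,   1.        ]]), 'position': array([-0.13723565,  0.64385519,  0.55939952]), 'attitude': array([  63.32501706,   -0.65200793, -129.02755254])}
top {'camera_matrix': array([[369.93563568,   0.        , 316.19782954],
       [  0.        , 369.93563568, 195.34937572],
       [  0.        ,   0.        ,   1.        ]]), 'position': array([0.47355515, 0.02749077, 0.95667807]), 'attitude': array([  6.37905624,  -0.18110284, -88.70783963])}
```

View pics/scene0.png

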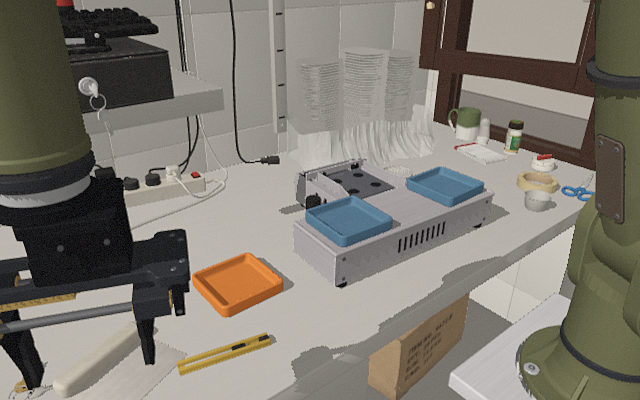

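View pics/top0.png

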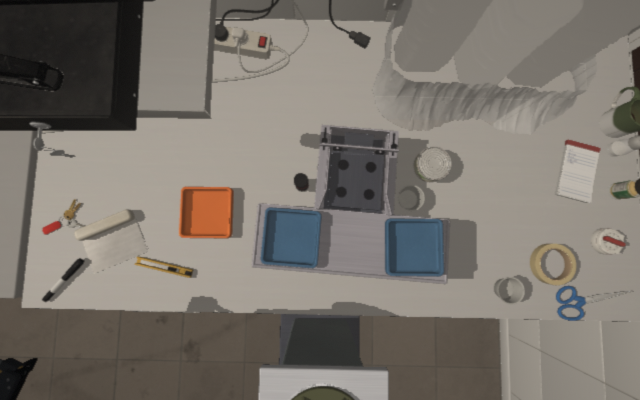

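Top view: blue dishes at about (291,237) and (414,247), well at (357,180) and keeper bar at row ~140. Orange decoy at (207,212). Next I'll measure these.

```bash
cat > h.py <<'E'
from cell import env, imaging
import cv2,numpy as np
from scipy.spatial.transform import Rotation as R
def ray(c,uv,z):
    uv=np.atleast_2d(np.array(uv,float));K=np.array(c['camera_matrix'])
    d=np.c_[(uv-K[:2,2])/[K[0,0],K[1,1]],np.ones(len(uv))]*[1,-1,-1]
    d=R.from_euler('xyz',c['attitude'],degrees=True).apply(d);p=np.array(c['position'])
    return p+d*((z-p[2])/d[:,2])[:,None]
def blue(im):
    h=cv2.cvtColor(im,cv2.COLOR_RGB2HSV)
    m=cv2.inRange(h,(95,90,40),(115,255,255))
    m=cv2.morphologyEx(m,cv2.MORPH_OPEN,np.ones((3,3)))
    cs=cv2.findContours(m,cv2.RETR_EXTERNAL,cv2.CHAIN_APPROX_NONE)[0]
    return [c for c in cs if cv2.contourArea(c)>800]
def dishes(im,c,z=.109):
    out=[]
    for k in blue(im):
        p=ray(c,k[:,0,:]+0.0,z)[:,:2]
        r=cv2.minAreaRect(p.astype(np.float32)*1000)
        out.append(r)
    return out
E
python3 - <<'E'
from h import *
im=cv2.imread('pics/top0.png')[:,:,::-1];c=imaging.get_calibration('top')
for r in dishes(im,c): print(r)
cv2.imwrite('pics/topc.png',cv2.resize(im[110:290,240:460,::-1],None,fx=3.3,fy=3.3,interpolation=cv2.INTER_CUBIC))
E
```

```text
((457.3002014160156, -206.82882690429688), (109.07823181152344, 121.7303695678711), 89.79478454589844)
((472.12640380859375, 71.1719970703125), (101.66699981689453, 124.05854034423828), 86.32746887207031)
```

View pics/topc.png

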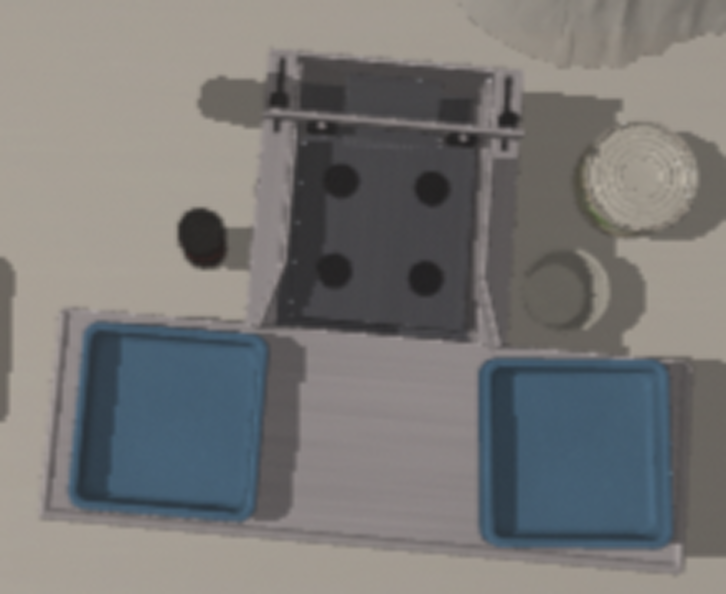

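The crop shows deck corners at crop px (67,310),(690,360),(680,570),(42,518), the stop bar from (265,112) to (522,134), and the dish rim corners.

Run:
```python
from h import *
np.set_printoptions(precision=4,suppress=True)
c=imaging.get_calibration('top')
f=lambda l,z: ray(c,(np.array(l)+.5)/3.3-.5+[240,110],z)[:,:2]
dk=f([(67,310),(690,360),(680,570),(42,518)],.088)
print('deck',dk,dk.mean(0))
print('lens',[np.linalg.norm(dk[i]-dk[(i+1)%4]) for i in range(4)])
e1=dk[0]-dk[1]; yaw=np.arctan2(-e1[0],e1[1]); e2=dk[3]-dk[2]; yaw2=np.arctan2(-e2[0],e2[1]); print('yaw',np.degrees([yaw,yaw2]))
yw=(yaw+yaw2)/2
ux=np.array([np.cos(yw),np.sin(yw)]);uy=np.array([-ux[1],ux[0]])
dc=dk.mean(0)
st=f([(265,112),(522,134)],.103);print('stop in deckframe',[( (s-dc)@ux,(s-dc)@uy) for s in st])
ck=f([(257,325),(500,345)],.107);print('cheek mouth',[( (s-dc)@ux,(s-dc)@uy) for s in ck])
for q in ([(88,322),(267,335),(250,520),(70,507)],[(482,360),(668,360),(672,547),(480,545)]):
    d=f(q,.109);m=d.mean(0);a=d[0]-d[1]+d[3]-d[2]
    print('dish',m,'yaw',np.degrees(np.arctan2(-a[0],a[1])),'lens',[np.linalg.norm(d[i]-d[(i+1)%4]) for i in range(4)],'deckframe',(m-dc)@ux,(m-dc)@uy)
```

```text
deck [[ 0.5481  0.159 ]
 [ 0.5226 -0.2856]
 [ 0.3758 -0.276 ]
 [ 0.4016  0.1707]] [ 0.462 -0.058]
lens [np.float64(0.44526039802388734), np.float64(0.14710802499784567), np.float64(0.4474796142358529), np.float64(0.14702990408164046)]
yaw [-3.2933 -3.3075]
stop in deckframe [(np.float64(0.22512839534197862), np.float64(0.09195730730865345)), (np.float64(0.2239627332829379), np.float64(-0.09218164694335357))]
cheek mouth [(np.float64(0.07222356479453064), np.float64(0.0855005554588874)), (np.float64(0.07189800658786724), np.float64(-0.0843973521355821))]
dish [0.4717 0.0826] yaw -2.8233149824248995 lens [np.float64(0.1248870812164777), np.float64(0.12724308785399105), np.float64(0.12349350355020983), np.float64(0.12736181540498168)] deckframe 0.001545839058333751 0.14091243069331388
dish [ 0.4561 -0.198 ] yaw 0.9920526794419379 lens [np.float64(0.12926194021709106), np.float64(0.12761750514190554), np.float64(0.13117714440068723), np.float64(0.1262602473011662)] deckframe 0.0021539443928144096 -0.14011670676114193
```

```bash
python3 -m crank '[{"x":-0.035,"y":-0.034,"z":0,"turn":-0.1},{"x":-0.075,"y":-0.073,"turn":-0.2,"z":0},{"x":-0.115,"y":-0.112,"turn":-0.323,"z":0},{"x":-0.155,"y":-0.151,"turn":-0.323,"z":0},{"x":-0.195,"y":-0.190,"turn":-0.323,"z":0},{"x":-0.235,"y":-0.229,"turn":-0.323,"z":0},{"x":-0.275,"y":-0.268,"turn":-0.323,"z":0},{"x":-0.315,"y":-0.307,"turn":-0.323,"z":0},{"x":-0.355,"y":-0.346,"turn":-0.323,"z":0},{"x":-0.390,"y":-0.380,"turn":-0.323,"z":0},{"x":-0.407,"y":-0.397,"turn":-0.323,"z":0},{"x":-0.407,"y":-0.397,"turn":-0.323,"z":0}]' 0.075 10
python3 - <<'E'
from h import *
o=env.get_obs();print(o['time_s'],o['tool_pos'],o['tool_rot'],o['force'],o['qpos'])
c=imaging.get_calibration('wrist');im=imaging.read_camera('wrist');cv2.imwrite('pics/w1.png',im[:,:,::-1])
print(c);print(dishes(im,c))
E
```

```text
time_s: 1.6
tool_pos: [0.4722, 0.0817, 0.2413]
tool_rot: [-180.0, -0.0, 176.4]
force: [0.7, 1.7, 0.4]
grip_width: 0.075
grasp_force: 0.0
1.6 [0.47216078 0.08166892 0.24131578] [-1.79984393e+02 -2.17208204e-02  1.76441718e+02] [0.74367084 1.66538483 0.36813589] [-34.53014405  -3.26182298  20.85821823 107.18865712   1.20569559
  75.88819657  72.4443816 ]
{'camera_matrix': array([[310.80157496,   0.        , 313.82477382],
       [  0.        , 310.80157496, 202.97166506],
       [  0.        ,   0.        ,   1.        ]]), 'position': array([0.39847627, 0.08643943, 0.38525889]), 'attitude': array([-15.57709046,   0.10306364,  86.4457859 ])}
[((471.29473876953125, 84.12602996826172), (128.1765899658203, 127.8829574584961), 86.4491195678711), ((448.9092102050781, -172.1146240234375), (115.06892395019531, 107.17778778076172), 0.539391040802002)]
```

View pics/w1.png

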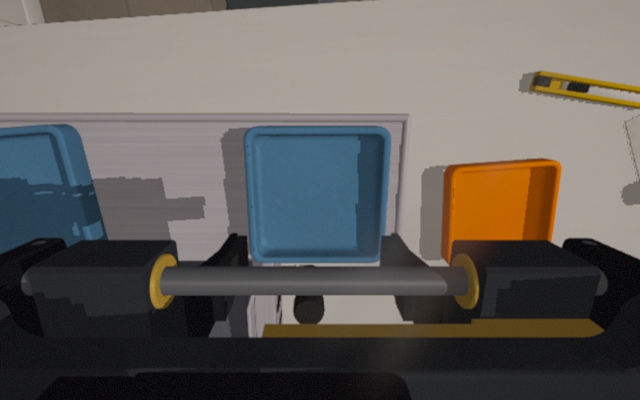

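Wrist view: the left dish sits centrally between the fingers (cols 245–390) and both estimates agree to about 2 mm. Descending into it.

```bash
python3 -m crank '[{"x":0,"y":0.002,"z":0.03,"turn":0},{"x":0,"y":0.002,"z":0.06,"turn":0},{"x":0,"y":0.002,"z":0.09,"turn":0},{"x":0,"y":0.002,"z":0.11,"turn":0},{"x":0,"y":0.002,"z":0.12,"turn":0},{"x":0,"y":0.002,"z":0.126,"turn":0},{"x":0,"y":0.002,"z":0.126,"turn":0}]'
python3 -m crank '[{"x":0,"y":0,"z":0,"turn":0},{"x":0,"y":0,"z":0,"turn":0},{"x":0,"y":0,"z":0,"turn":0},{"x":0,"y":0,"z":0,"turn":0}]' 0.087 10
```

```text
time_s: 2.52
tool_pos: [0.4721, 0.0861, 0.1158]
tool_rot: [180.0, 0.0, 176.7]
force: [-0.4, -0.9, -0.7]
grip_width: 0.0752
grasp_force: 0.0
time_s: 3.02
tool_pos: [0.4721, 0.0856, 0.1157]
tool_rot: [180.0, 0.0, 176.7]
force: [0.4, -0.1, 0.7]
grip_width: 0.0869
grasp_force: 0.0
```

```bash
python3 -m crank '[{"x":0,"y":-0.004,"z":0,"turn":0},{"x":0,"y":-0.012,"z":0,"turn":0},{"x":0,"y":-0.024,"z":0,"turn":0},{"x":0,"y":-0.038,"z":0,"turn":0},{"x":0,"y":-0.053,"z":0,"turn":0},{"x":0,"y":-0.068,"z":0,"turn":0},{"x":0,"y":-0.084,"z":0,"turn":0},{"x":0,"y":-0.100,"z":0,"turn":0},{"x":0,"y":-0.115,"z":0,"turn":0},{"x":0,"y":-0.130,"z":0,"turn":0},{"x":0,"y":-0.140,"z":0,"turn":0},{"x":0,"y":-0.144,"z":0,"turn":0}]'
python3 - <<'E'
from h import *
o=env.get_obs();print(o['time_s'],o['tool_pos'],o['tool_rot'],o['force'])
for n in ['wrist','top']:
    c=imaging.get_calibration(n);im=imaging.read_camera(n);cv2.imwrite(f'pics/{n}2.png',im[:,:,::-1])
    print(n,dishes(im,c))
E
```

```text
time_s: 4.53
tool_pos: [0.4636, -0.0587, 0.1156]
tool_rot: [180.0, -0.0, 176.6]
force: [1.1, 4.5, 1.0]
grip_width: 0.0869
grasp_force: 2.1
4.525 [ 0.46364951 -0.05871769  0.11559097] [ 1.79984162e+02 -5.12827227e-03  1.76639914e+02] [1.13094525 4.50259971 1.00253179]
wrist [((497.5521545410156, -61.23020935058594), (115.8659896850586, 26.952831268310547), 87.37300109863281), ((432.3634338378906, -51.309478759765625), (128.32969665527344, 68.95161437988281), 86.2356185913086), ((421.59576416015625, -169.2720947265625), (99.79247283935547, 70.60975646972656), 81.91902160644531)]
top []
```

View pics/wrist2.png

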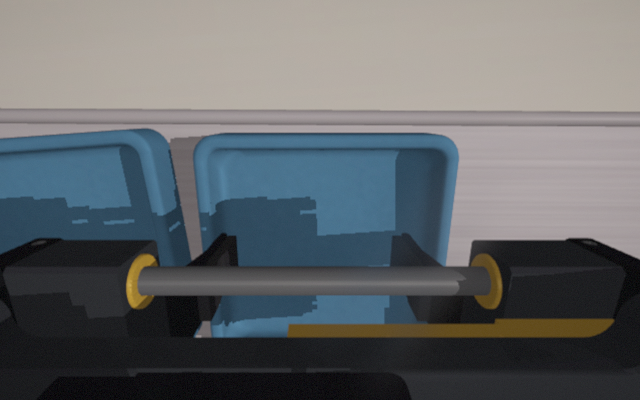

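Dish A came along with the left finger on its −y wall. It lags about 5 mm to +y, so I'll nudge it, narrow the fingers, then move up to its back wall.

```bash
python3 -m crank '[{"x":0,"y":-0.002,"z":0,"turn":0},{"x":0,"y":-0.004,"z":0,"turn":0},{"x":0,"y":-0.005,"z":0,"turn":0},{"x":0,"y":-0.005,"z":0,"turn":0}]'
python3 -m crank '[{"x":0,"y":0.003,"z":0,"turn":0},{"x":-0.010,"y":0.006,"z":0,"turn":0},{"x":-0.020,"y":0.006,"z":0,"turn":0},{"x":-0.030,"y":0.006,"z":0,"turn":0},{"x":-0.036,"y":0.006,"z":0,"turn":0},{"x":-0.040,"y":0.006,"z":0,"turn":0},{"x":-0.040,"y":0.006,"z":0,"turn":0}]' 0.035 10
python3 - <<'E'
from h import *
o=env.get_obs();print(o['time_s'],o['tool_pos'],o['tool_rot'],o['force'])
c=imaging.get_calibration('wrist');im=imaging.read_camera('wrist');cv2.imwrite('pics/w3.png',im[:,:,::-1])
print(dishes(im,c))
E
```

```text
time_s: 5.12
tool_pos: [0.4635, -0.0631, 0.1156]
tool_rot: [-180.0, 0.0, 176.7]
force: [-0.1, 3.1, 0.4]
grip_width: 0.0868
grasp_force: 1.8
time_s: 6.0
tool_pos: [0.5038, -0.0596, 0.1155]
tool_rot: [-180.0, -0.0, 176.7]
force: [-0.1, 0.2, 0.3]
grip_width: 0.0361
grasp_force: 0.0
6.0 [ 0.5038057  -0.05957385  0.11547165] [-1.79987523e+02 -1.23275270e-02  1.76682854e+02] [-0.12947386  0.15481242  0.31029069]
[((448.559814453125, -107.41178894042969), (229.28424072265625, 109.75615692138672), 86.67056274414062)]
```

```bash
python3 -m crank '[{"x":-0.004,"y":-0.001,"z":0.002,"turn":0},{"x":-0.008,"y":-0.001,"z":0.002,"turn":0},{"x":-0.012,"y":-0.001,"z":0.002,"turn":0},{"x":-0.018,"y":-0.001,"z":0.002,"turn":0},{"x":-0.026,"y":-0.001,"z":0.002,"turn":0},{"x":-0.035,"y":-0.001,"z":0.002,"turn":0},{"x":-0.045,"y":-0.001,"z":0.002,"turn":0},{"x":-0.055,"y":-0.001,"z":0.002,"turn":0},{"x":-0.065,"y":-0.001,"z":0.002,"turn":0},{"x":-0.074,"y":-0.001,"z":0.002,"turn":0},{"x":-0.080,"y":-0.001,"z":0.002,"turn":0},{"x":-0.080,"y":-0.001,"z":0.002,"turn":0}]'
python3 - <<'E'
from h import *
o=env.get_obs();print(o['time_s'],o['tool_pos'],o['force'])
c=imaging.get_calibration('wrist');im=imaging.read_camera('wrist');cv2.imwrite('pics/w4.png',im[:,:,::-1])
print(dishes(im,c))
E
```

```text
time_s: 7.55
tool_pos: [0.5848, -0.0652, 0.1137]
tool_rot: [-180.0, 0.1, 176.7]
force: [-0.4, -0.6, -0.4]
grip_width: 0.0353
grasp_force: 0.0
7.55 [ 0.58475569 -0.06516923  0.11368534] [-0.44828696 -0.6253732  -0.42607156]
[((523.4535522460938, -102.28585815429688), (216.8988037109375, 119.07291412353516), 82.23504638671875)]
```

View pics/w4.png

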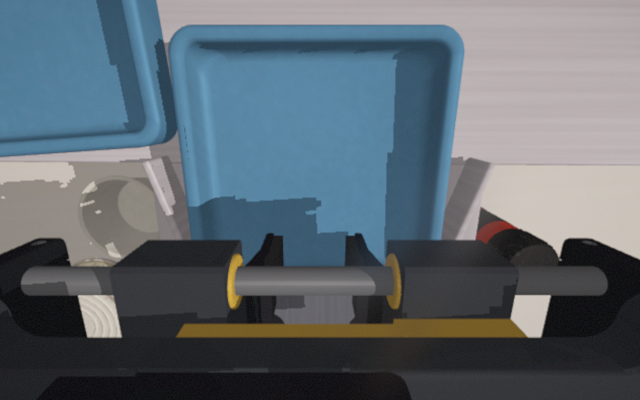

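Dish A is square at the mouth: front rim at row ~25, sides at cols ~172/463, cheek tips at cols ~145 and ~490.

```bash
cat >> h.py <<'E'
yw=np.radians(-3.3);ux=np.array([np.cos(yw),np.sin(yw)]);uy=np.array([-ux[1],ux[0]]);dc=np.array([.462,-.058])
def df(p): p=np.atleast_2d(p)[:,:2]-dc; return np.round(np.c_[p@ux,p@uy]*1000,1)
E
python3 - <<'E'
from h import *
c=imaging.get_calibration('wrist')
print('rim sides',df(ray(c,[(170,60),(464,60)],.109)).tolist(),'front',df(ray(c,[(320,26)],.109)).tolist())
print('cheek tips',df(ray(c,[(145,163),(490,163)],.107)).tolist(),'deck back edge',df(ray(c,[(600,164),(100,162)],.085)).tolist())
print('tool',df(env.get_obs()['tool_pos']))
E
```

```text
rim sides [[25.2, -63.5], [25.3, 65.8]] front [[11.8, 2.5]]
cheek tips [[71.0, -82.3], [71.0, 85.4]] deck back edge [[74.8, 159.0], [73.7, -119.4]]
tool [[ 1.229e+02 -1.000e-01]]
```

```bash
python3 -m crank '[{"x":-0.005,"y":0,"z":0.001,"turn":0},{"x":-0.012,"y":0,"z":0.001,"turn":0},{"x":-0.019,"y":0,"z":0.001,"turn":0},{"x":-0.026,"y":0,"z":0.001,"turn":0},{"x":-0.033,"y":0,"z":0.001,"turn":0},{"x":-0.040,"y":0,"z":0.002,"turn":0},{"x":-0.047,"y":0,"z":0.003,"turn":0},{"x":-0.053,"y":0,"z":0.004,"turn":0},{"x":-0.058,"y":0,"z":0.006,"turn":0},{"x":-0.063,"y":0,"z":0.007,"turn":0},{"x":-0.066,"y":0,"z":0.008,"turn":0},{"x":-0.066,"y":0,"z":0.008,"turn":0}]'
python3 - <<'E'
from h import *
o=env.get_obs();print(o['time_s'],df(o['tool_pos']),o['force'])
c=imaging.get_calibration('wrist');im=imaging.read_camera('wrist');cv2.imwrite('pics/w5.png',im[:,:,::-1])
E
```

```text
time_s: 9.1
tool_pos: [0.6504, -0.0689, 0.1056]
tool_rot: [-180.0, 0.1, 176.7]
force: [-1.7, 0.6, 0.3]
grip_width: 0.0349
grasp_force: 0.5
9.1 [[ 1.887e+02 -1.000e-01]] [-1.71006734  0.5587846   0.33559392]
```

View pics/w5.png

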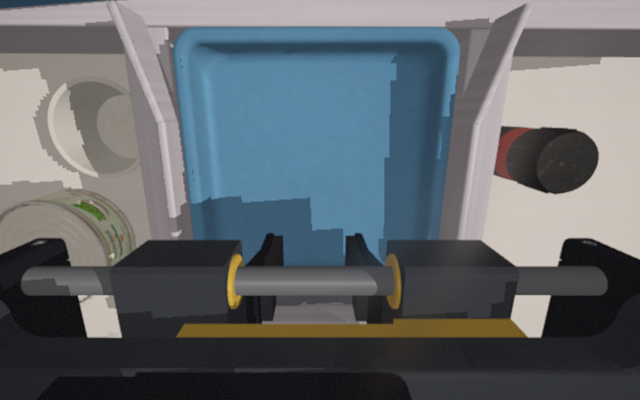

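Dish A is in the well between the cheeks. Checking its front edge (row 28) against the deck edge.

Run:
```python
from h import *
c=imaging.get_calibration('wrist')
for z in (.109,.1005): print(z,'front',df(ray(c,[(320,28)],z)).tolist(),'sides',df(ray(c,[(175,60),(461,60)],z)).tolist())
print('edge',df(ray(c,[(320,25),(50,27)],.085)).tolist(),'cheek straight',df(ray(c,[(163,130),(478,130)],.107)).tolist())
```

```text
0.109 front [[80.4, 2.4]] sides [[92.3, -57.8], [92.3, 61.0]]
0.1005 front [[78.3, 2.5]] sides [[90.9, -61.3], [91.0, 64.7]]
edge [[73.3, 2.8], [74.1, -125.4]] cheek straight [[120.7, -67.5], [120.7, 73.2]]
```

```bash
python3 -m crank '[{"x":0,"y":0,"z":0.003,"turn":0},{"x":0,"y":0,"z":0.005,"turn":0},{"x":0,"y":0,"z":0.007,"turn":0},{"x":0,"y":0,"z":0.010,"turn":0},{"x":0,"y":0,"z":0.013,"turn":0},{"x":0,"y":0,"z":0.016,"turn":0},{"x":0,"y":0,"z":0.019,"turn":0},{"x":0,"y":0,"z":0.022,"turn":0},{"x":0,"y":0,"z":0.025,"turn":0},{"x":0,"y":0,"z":0.027,"turn":0},{"x":0,"y":0,"z":0.027,"turn":0}]'
python3 - <<'E'
from h import *
o=env.get_obs();print(o['time_s'],df(o['tool_pos']),o['force'])
c=imaging.get_calibration('wrist');im=imaging.read_camera('wrist');cv2.imwrite('pics/w6.png',im[:,:,::-1])
for r in dishes(im,c,.0775):print(r)
E
```

```text
time_s: 10.52
tool_pos: [0.6499, -0.0688, 0.0789]
tool_rot: [180.0, 0.1, 176.7]
force: [0.1, 0.6, 5.9]
grip_width: 0.0348
grasp_force: 2.9
10.525 [[188.2   0. ]] [0.06606029 0.56671649 5.9116961 ]
((594.425048828125, -64.91748809814453), (128.27926635742188, 110.8121337890625), 86.67756652832031)
```

View pics/w6.png

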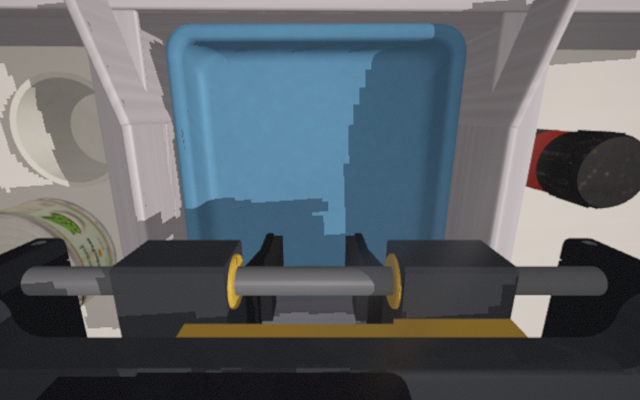

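Dish A is level, pressed to about 0.030 (5.9 N, as expected from the spring). Now pushing towards the stop.

```bash
python3 -m crank '[{"x":-0.002,"y":0,"z":0,"turn":0},{"x":-0.004,"y":0,"z":0,"turn":0},{"x":-0.006,"y":0,"z":0,"turn":0},{"x":-0.008,"y":0,"z":0,"turn":0},{"x":-0.008,"y":0,"z":0,"turn":0}]'
python3 -m crank '[{"x":-0.001,"y":0,"z":0,"turn":0},{"x":-0.002,"y":0,"z":0,"turn":0},{"x":-0.002,"y":0,"z":0,"turn":0}]'
```

```text
time_s: 11.2
tool_pos: [0.6539, -0.0694, 0.0773]
tool_rot: [180.0, -0.5, 176.7]
force: [-7.6, 0.3, 6.3]
grip_width: 0.035
grasp_force: 4.9
time_s: 11.58
tool_pos: [0.6557, -0.0695, 0.0773]
tool_rot: [180.0, -0.5, 176.7]
force: [-7.5, -0.1, 5.3]
grip_width: 0.0351
grasp_force: 5.1
```

Force is constant while sliding, so it hasn't met the stop yet. Continuing in small steps.

```bash
python3 -m crank '[{"x":-0.001,"y":0,"z":0,"turn":0},{"x":-0.002,"y":0,"z":0,"turn":0},{"x":-0.003,"y":0,"z":0,"turn":0},{"x":-0.003,"y":0,"z":0,"turn":0}]'
python3 -m crank '[{"x":-0.001,"y":0,"z":0,"turn":0},{"x":-0.002,"y":0,"z":0,"turn":0},{"x":-0.002,"y":0,"z":0,"turn":0}]'
```

```text
time_s: 12.08
tool_pos: [0.6587, -0.0698, 0.0773]
tool_rot: [180.0, -0.5, 176.7]
force: [-7.5, 0.8, 6.7]
grip_width: 0.035
grasp_force: 5.1
time_s: 12.45
tool_pos: [0.6607, -0.0699, 0.0773]
tool_rot: [180.0, -0.5, 176.7]
force: [-7.5, 0.3, 6.1]
grip_width: 0.0349
grasp_force: 5.0
```

```bash
python3 -m crank '[{"x":-0.001,"y":0,"z":0,"turn":0},{"x":-0.002,"y":0,"z":0,"turn":0},{"x":-0.003,"y":0,"z":0,"turn":0},{"x":-0.003,"y":0,"z":0,"turn":0}]'
python3 -m crank '[{"x":-0.001,"y":0,"z":0,"turn":0},{"x":-0.002,"y":0,"z":0,"turn":0},{"x":-0.002,"y":0,"z":0,"turn":0}]'
```

```text
time_s: 12.95
tool_pos: [0.6638, -0.0701, 0.0773]
tool_rot: [180.0, -0.5, 176.7]
force: [-7.0, 1.1, 6.2]
grip_width: 0.035
grasp_force: 5.0
time_s: 13.32
tool_pos: [0.6657, -0.0702, 0.0773]
tool_rot: [180.0, -0.5, 176.7]
force: [-7.1, 0.8, 6.8]
grip_width: 0.0353
grasp_force: 5.0
```

```bash
python3 -m crank '[{"x":-0.001,"y":0,"z":0,"turn":0},{"x":-0.002,"y":0,"z":0,"turn":0},{"x":-0.002,"y":0,"z":0,"turn":0}]'
python3 - <<'E'
from h import *
o=env.get_obs();print(o['time_s'],df(o['tool_pos']),o['force'])
for n,z in (('wrist','.0775'),):
    c=imaging.get_calibration(n);im=imaging.read_camera(n)
    for r in dishes(im,c,.0775):
        b=cv2.boxPoints(r)/1000;print(r,df(b).tolist())
im6=cv2.imread('pics/scene0.png')
s=imaging.read_camera('scene');cv2.imwrite('pics/s7.png',cv2.resize(s[140:240,270:420,::-1],None,fx=5,fy=5,interpolation=cv2.INTER_CUBIC))
E
```

```text
time_s: 13.7
tool_pos: [0.667, -0.0703, 0.0773]
tool_rot: [180.0, -0.6, 176.7]
force: [-7.8, 0.5, 6.8]
grip_width: 0.0354
grasp_force: 6.1
13.7 [[205.4  -0.5]] [-7.77995909  0.52952749  6.79793619]
((610.9942626953125, -66.3227310180664), (126.75891876220703, 110.21661376953125), 86.63943481445312) [[94.1, -63.1], [204.3, -63.2], [204.4, 63.6], [94.2, 63.7]]
```

View pics/s7.png

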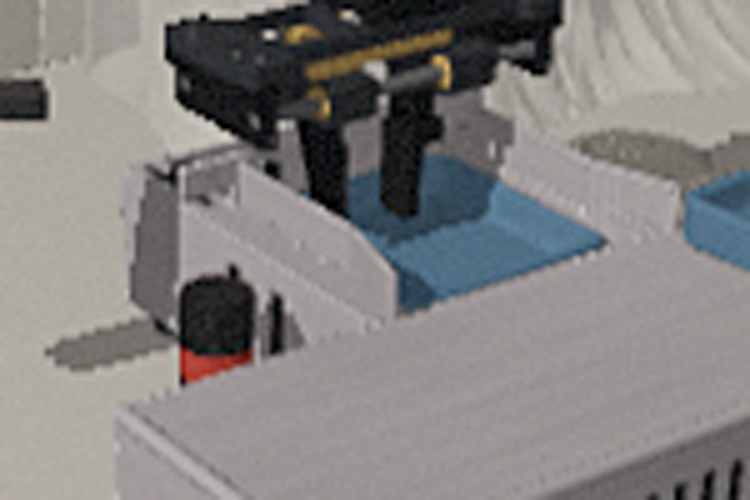

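Picture: the dish is under the tabs with the fingers between them, and its front edge is at deck x≈94 mm. The last step fell short (1.3 of 2 mm) and force began rising, so I'll feel further.

```bash
python3 -m crank '[{"x":-0.001,"y":0,"z":0,"turn":0},{"x":-0.002,"y":0,"z":0,"turn":0},{"x":-0.002,"y":0,"z":0,"turn":0}]'
python3 -m crank '[{"x":-0.001,"y":0,"z":0,"turn":0},{"x":-0.002,"y":0,"z":0,"turn":0},{"x":-0.002,"y":0,"z":0,"turn":0}]'
```

```text
time_s: 14.18
tool_pos: [0.6673, -0.0704, 0.0772]
tool_rot: [179.9, -0.8, 176.6]
force: [-13.5, 1.8, 11.1]
grip_width: 0.0351
grasp_force: 9.0
time_s: 14.55
tool_pos: [0.6675, -0.0704, 0.077]
tool_rot: [179.9, -1.0, 176.6]
force: [-18.1, 2.0, 13.8]
grip_width: 0.0351
grasp_force: 11.5
```

Stop found at tool deck x≈206 mm (dish centre ≈159). Relaxing, letting the dish rise under the tabs, then lifting out.

```bash
python3 -m crank '[{"x":0.003,"y":0,"z":0,"turn":0},{"x":0.006,"y":0,"z":0,"turn":0},{"x":0.006,"y":0,"z":-0.002,"turn":0},{"x":0.006,"y":0,"z":-0.004,"turn":0},{"x":0.006,"y":0,"z":-0.006,"turn":0},{"x":0.007,"y":0,"z":-0.008,"turn":0},{"x":0.008,"y":0,"z":-0.010,"turn":0},{"x":0.010,"y":0,"z":-0.012,"turn":0},{"x":0.014,"y":0,"z":-0.014,"turn":0},{"x":0.020,"y":0,"z":-0.018,"turn":0},{"x":0.022,"y":0,"z":-0.030,"turn":0},{"x":0.022,"y":0,"z":-0.050,"turn":0}]'
```

```text
time_s: 16.05
tool_pos: [0.6531, -0.0691, 0.1295]
tool_rot: [180.0, -0.0, 176.7]
force: [0.1, 1.1, -0.2]
grip_width: 0.0345
grasp_force: 0.0
```

```bash
python3 -m crank '[{"x":0,"y":0,"z":-0.03,"turn":0},{"x":0,"y":0,"z":-0.06,"turn":0},{"x":0.03,"y":-0.02,"z":-0.075,"turn":0},{"x":0.07,"y":-0.05,"z":-0.080,"turn":0},{"x":0.11,"y":-0.08,"z":-0.080,"turn":0},{"x":0.14,"y":-0.10,"z":-0.080,"turn":0},{"x":0.16,"y":-0.12,"z":-0.080,"turn":0},{"x":0.175,"y":-0.133,"z":-0.08,"turn":0},{"x":0.18,"y":-0.138,"z":-0.08,"turn":-0.07},{"x":0.18,"y":-0.140,"z":-0.08,"turn":-0.07},{"x":0.18,"y":-0.140,"z":-0.08,"turn":-0.07}]' 0.072
python3 - <<'E'
from h import *
o=env.get_obs();print(o['time_s'],o['tool_pos'],df(o['tool_pos']),o['tool_rot'],o['force'])
for n in ['wrist','top']:
    c=imaging.get_calibration(n);im=imaging.read_camera(n);cv2.imwrite(f'pics/{n}8.png',im[:,:,::-1])
    for r in dishes(im,c,.109):
        b=cv2.boxPoints(r)/1000;print(n,r,df(b).tolist())
w=cv2.imread('pics/wrist8.png');t=cv2.imread('pics/top8.png')[110:290,240:460]
t=cv2.resize(t,(489,400),interpolation=cv2.INTER_CUBIC);w=cv2.resize(w,(310,194));w=cv2.copyMakeBorder(w,0,206,0,0,cv2.BORDER_CONSTANT)
cv2.imwrite('pics/c8.png',np.hstack([t,w]))
E
```

```text
time_s: 17.42
tool_pos: [0.4662, -0.1983, 0.2086]
tool_rot: [-180.0, 0.0, -179.3]
force: [0.2, -0.6, 0.4]
grip_width: 0.0722
grasp_force: 0.0
17.425 [ 0.46618998 -0.19829053  0.20864875] [[  12.3 -139.8]] [-1.79984872e+02  1.39744530e-02 -1.79327606e+02] [ 0.21679855 -0.56898872  0.36780199]
wrist ((454.1459045410156, -198.15121459960938), (125.37085723876953, 128.12612915039062), 0.6761477589607239) [[-66.8, -80.8], [-57.9, -208.6], [67.2, -199.9], [58.3, -72.1]]
top ((610.73583984375, -79.29014587402344), (92.04268646240234, 117.24688720703125), 86.72844696044922) [[91.1, -58.7], [208.4, -58.7], [208.3, 33.4], [91.1, 33.3]]
```

View pics/c8.png

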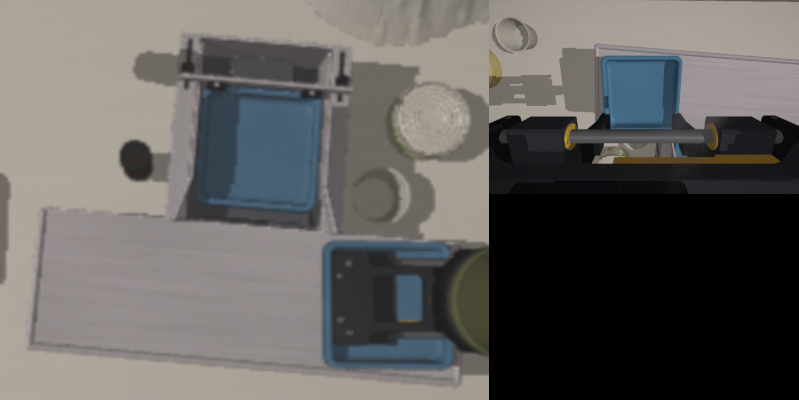

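Left: dish A sits flat under the keeper, bystanders untouched. Right: dish B is centred between the fingers. Moving back 11 mm, then down into it.

```bash
python3 -m crank '[{"x":0.006,"y":0,"z":0.02,"turn":0},{"x":0.011,"y":0,"z":0.045,"turn":0},{"x":0.011,"y":0,"z":0.07,"turn":0},{"x":0.011,"y":0,"z":0.084,"turn":0},{"x":0.011,"y":0,"z":0.091,"turn":0},{"x":0.011,"y":0,"z":0.094,"turn":0},{"x":0.011,"y":0,"z":0.094,"turn":0}]'
python3 -m crank '[{"x":0,"y":0,"z":0,"turn":0},{"x":0,"y":0,"z":0,"turn":0},{"x":0,"y":0,"z":0,"turn":0},{"x":0,"y":0,"z":0,"turn":0.035},{"x":0,"y":0,"z":0,"turn":0.07},{"x":0,"y":0,"z":0,"turn":0.07}]' 0.087 10
python3 - <<'E'
from h import *
o=env.get_obs();print(df(o['tool_pos']))
E
```

```text
time_s: 18.4
tool_pos: [0.455, -0.1987, 0.115]
tool_rot: [-180.0, 0.0, -179.3]
force: [0.2, -0.2, -0.9]
grip_width: 0.0718
grasp_force: 0.0
time_s: 19.15
tool_pos: [0.4546, -0.1986, 0.1146]
tool_rot: [180.0, 0.0, 176.7]
force: [0.1, -0.7, -0.1]
grip_width: 0.0869
grasp_force: 0.0
[[   0.7 -140.8]]
```

```bash
python3 -m crank '[{"x":0,"y":0.005,"z":0,"turn":0},{"x":0,"y":0.013,"z":0,"turn":0},{"x":0,"y":0.025,"z":0,"turn":0},{"x":0,"y":0.039,"z":0,"turn":0},{"x":0,"y":0.054,"z":0,"turn":0},{"x":0,"y":0.069,"z":0,"turn":0},{"x":0,"y":0.085,"z":0,"turn":0},{"x":0,"y":0.101,"z":0,"turn":0},{"x":0,"y":0.117,"z":0,"turn":0},{"x":0,"y":0.132,"z":0,"turn":0},{"x":0,"y":0.142,"z":0,"turn":0},{"x":0,"y":0.146,"z":0,"turn":0}]'
python3 -m crank '[{"x":0,"y":-0.003,"z":0,"turn":0},{"x":-0.010,"y":-0.006,"z":0,"turn":0},{"x":-0.020,"y":-0.006,"z":0,"turn":0},{"x":-0.030,"y":-0.006,"z":0,"turn":0},{"x":-0.036,"y":-0.006,"z":0,"turn":0},{"x":-0.040,"y":-0.006,"z":0,"turn":0},{"x":-0.040,"y":-0.006,"z":0,"turn":0}]' 0.035 10
python3 - <<'E'
from h import *
o=env.get_obs();print(o['time_s'],df(o['tool_pos']))
c=imaging.get_calibration('wrist');im=imaging.read_camera('wrist');cv2.imwrite('pics/w9.png',im[:,:,::-1])
for r in dishes(im,c): print(r,df(cv2.boxPoints(r)/1000).tolist())
E
```

```text
time_s: 20.65
tool_pos: [0.463, -0.0522, 0.1145]
tool_rot: [-180.0, -0.0, 176.7]
force: [0.0, -3.3, 0.0]
grip_width: 0.0871
grasp_force: 2.0
time_s: 21.52
tool_pos: [0.5028, -0.0611, 0.1145]
tool_rot: [-180.0, -0.0, 176.7]
force: [-0.5, -0.2, 0.7]
grip_width: 0.0357
grasp_force: 0.0
21.525 [[40.9 -0.8]]
((532.518310546875, -63.4437255859375), (48.046730041503906, 13.980475425720215), 86.76264953613281) [[63.8, -25.4], [77.7, -25.4], [77.7, 22.7], [63.7, 22.6]]
((450.27978515625, -57.13886260986328), (128.15859985351562, 108.88953399658203), 86.74120330810547) [[-66.1, -63.9], [42.7, -63.9], [42.6, 64.3], [-66.2, 64.2]]
```

Dish B is square and centred (y +0.2 mm). Sliding it to the mouth and in.

```bash
python3 -m crank '[{"x":-0.004,"y":0,"z":0.001,"turn":0},{"x":-0.008,"y":0,"z":0.001,"turn":0},{"x":-0.012,"y":0,"z":0.001,"turn":0},{"x":-0.018,"y":0,"z":0.001,"turn":0},{"x":-0.026,"y":0,"z":0.001,"turn":0},{"x":-0.035,"y":0,"z":0.001,"turn":0},{"x":-0.045,"y":0,"z":0.001,"turn":0},{"x":-0.055,"y":0,"z":0.001,"turn":0},{"x":-0.065,"y":0,"z":0.001,"turn":0},{"x":-0.075,"y":0,"z":0.001,"turn":0},{"x":-0.084,"y":0,"z":0.001,"turn":0},{"x":-0.084,"y":0,"z":0.001,"turn":0}]'
python3 -m crank '[{"x":-0.006,"y":0,"z":0,"turn":0},{"x":-0.013,"y":0,"z":0,"turn":0},{"x":-0.020,"y":0,"z":0,"turn":0},{"x":-0.027,"y":0,"z":0,"turn":0},{"x":-0.034,"y":0,"z":0.001,"turn":0},{"x":-0.041,"y":0,"z":0.001,"turn":0},{"x":-0.048,"y":0,"z":0.002,"turn":0},{"x":-0.054,"y":0,"z":0.002,"turn":0},{"x":-0.060,"y":0,"z":0.003,"turn":0},{"x":-0.065,"y":0,"z":0.003,"turn":0},{"x":-0.068,"y":0,"z":0.003,"turn":0},{"x":-0.068,"y":0,"z":0.003,"turn":0}]'
python3 - <<'E'
from h import *
o=env.get_obs();print(o['time_s'],df(o['tool_pos']),o['force'])
c=imaging.get_calibration('wrist');im=imaging.read_camera('wrist');cv2.imwrite('pics/w10.png',im[:,:,::-1])
for r in dishes(im,c,.1055): print(r,df(cv2.boxPoints(r)/1000).tolist())
E
```

```text
time_s: 23.08
tool_pos: [0.5881, -0.0661, 0.1138]
tool_rot: [-180.0, 0.1, 176.7]
force: [-0.7, 0.9, 0.0]
grip_width: 0.0354
grasp_force: 0.0
time_s: 24.58
tool_pos: [0.6544, -0.07, 0.1106]
tool_rot: [-180.0, -0.0, 176.7]
force: [-3.2, -0.2, 0.7]
grip_width: 0.0349
grasp_force: 1.9
24.575 [[192.7  -0.9]] [-3.24389011 -0.15862044  0.69848404]
((599.7706909179688, -65.78440856933594), (126.93221282958984, 112.8848648071289), 86.6708755493164) [[81.5, -63.3], [194.4, -63.3], [194.5, 63.6], [81.6, 63.7]]
```

View pics/w10.png

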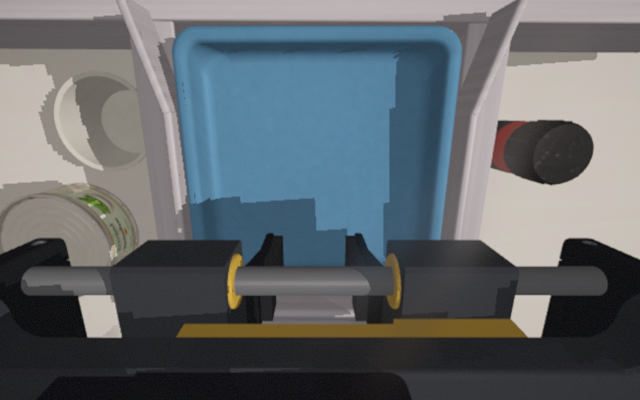

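Dish B lies square on A, front at 81.5 mm, back about 5 mm short of the tabs. Pressing.

```bash
python3 -m crank '[{"x":0,"y":0,"z":0.003,"turn":0},{"x":0,"y":0,"z":0.006,"turn":0},{"x":0,"y":0,"z":0.009,"turn":0},{"x":0,"y":0,"z":0.012,"turn":0},{"x":0,"y":0,"z":0.015,"turn":0},{"x":0,"y":0,"z":0.018,"turn":0},{"x":0,"y":0,"z":0.021,"turn":0},{"x":0,"y":0,"z":0.024,"turn":0},{"x":0,"y":0,"z":0.027,"turn":0},{"x":0,"y":0,"z":0.030,"turn":0},{"x":0,"y":0,"z":0.032,"turn":0},{"x":0,"y":0,"z":0.032,"turn":0}]'
python3 - <<'E'
from h import *
o=env.get_obs();print(o['time_s'],df(o['tool_pos']),o['force'])
c=imaging.get_calibration('wrist');im=imaging.read_camera('wrist');cv2.imwrite('pics/w11.png',im[:,:,::-1])
for r in dishes(im,c,.0775): print(r,df(cv2.boxPoints(r)/1000).tolist())
E
```

```text
time_s: 26.12
tool_pos: [0.6544, -0.0698, 0.0791]
tool_rot: [180.0, 0.0, 176.7]
force: [-6.9, 1.4, 8.0]
grip_width: 0.0347
grasp_force: 5.4
26.125 [[192.8  -0.7]] [-6.85037023  1.42823663  8.02018282]
((598.5946655273438, -65.73942565917969), (128.42005920410156, 111.70355987548828), 86.67900085449219) [[80.9, -64.1], [192.6, -64.1], [192.7, 64.3], [81.0, 64.4]]
```

```bash
python3 -m crank '[{"x":-0.002,"y":0,"z":0,"turn":0},{"x":-0.004,"y":0,"z":0,"turn":0},{"x":-0.006,"y":0,"z":0,"turn":0},{"x":-0.008,"y":0,"z":0,"turn":0},{"x":-0.010,"y":0,"z":0,"turn":0},{"x":-0.010,"y":0,"z":0,"turn":0}]'
python3 -m crank '[{"x":-0.0015,"y":0,"z":0,"turn":0},{"x":-0.003,"y":0,"z":0,"turn":0},{"x":-0.004,"y":0,"z":0,"turn":0},{"x":-0.004,"y":0,"z":0,"turn":0}]'
```

```text
time_s: 26.92
tool_pos: [0.6631, -0.0706, 0.0791]
tool_rot: [180.0, -0.2, 176.7]
force: [-10.3, 0.2, 9.7]
grip_width: 0.0352
grasp_force: 7.0
time_s: 27.42
tool_pos: [0.6669, -0.0708, 0.0791]
tool_rot: [180.0, -0.2, 176.7]
force: [-10.0, 0.5, 10.1]
grip_width: 0.0352
grasp_force: 7.2
```

```bash
python3 -m crank '[{"x":-0.001,"y":0,"z":0,"turn":0},{"x":-0.002,"y":0,"z":0,"turn":0},{"x":-0.002,"y":0,"z":0,"turn":0}]'
python3 -m crank '[{"x":-0.001,"y":0,"z":0,"turn":0},{"x":-0.002,"y":0,"z":0,"turn":0},{"x":-0.002,"y":0,"z":0,"turn":0}]'
```

```text
time_s: 27.8
tool_pos: [0.667, -0.0709, 0.079]
tool_rot: [179.9, -0.4, 176.7]
force: [-15.6, 0.9, 14.4]
grip_width: 0.0348
grasp_force: 10.2
time_s: 28.18
tool_pos: [0.6673, -0.0709, 0.079]
tool_rot: [179.9, -0.7, 176.6]
force: [-19.8, 2.5, 17.1]
grip_width: 0.0354
grasp_force: 12.7
```

Stop met at the same x (0.667). Releasing as before.

```bash
python3 -m crank '[{"x":0.003,"y":0,"z":0,"turn":0},{"x":0.005,"y":0,"z":0,"turn":0},{"x":0.005,"y":0,"z":-0.002,"turn":0},{"x":0.005,"y":0,"z":-0.004,"turn":0},{"x":0.006,"y":0,"z":-0.006,"turn":0},{"x":0.007,"y":0,"z":-0.008,"turn":0},{"x":0.008,"y":0,"z":-0.010,"turn":0},{"x":0.010,"y":0,"z":-0.012,"turn":0},{"x":0.014,"y":0,"z":-0.014,"turn":0},{"x":0.020,"y":0,"z":-0.018,"turn":0},{"x":0.022,"y":0,"z":-0.030,"turn":0},{"x":0.022,"y":0,"z":-0.050,"turn":0}]'
python3 -m crank '[{"x":0,"y":0,"z":-0.03,"turn":0},{"x":0,"y":0,"z":-0.06,"turn":0},{"x":0.03,"y":0.02,"z":-0.075,"turn":0},{"x":0.07,"y":0.05,"z":-0.080,"turn":0},{"x":0.11,"y":0.09,"z":-0.080,"turn":0},{"x":0.14,"y":0.13,"z":-0.080,"turn":0},{"x":0.15,"y":0.17,"z":-0.080,"turn":0},{"x":0.15,"y":0.21,"z":-0.08,"turn":0},{"x":0.15,"y":0.23,"z":-0.08,"turn":0},{"x":0.15,"y":0.23,"z":-0.08,"turn":0}]'
python3 - <<'E'
from h import *
o=env.get_obs();print(o['time_s'],o['tool_pos'],o['force'])
n='top';c=imaging.get_calibration(n);im=imaging.read_camera(n)
for r in dishes(im,c,.0835): print(n,r,df(cv2.boxPoints(r)/1000).tolist())
s=imaging.read_camera('scene')
a=cv2.resize(im[110:220,300:460,::-1],(400,275),interpolation=cv2.INTER_CUBIC);b=cv2.resize(s[140:250,270:430,::-1],(400,275),interpolation=cv2.INTER_CUBIC)
cv2.imwrite('pics/c12.png',np.hstack([a,b]))
E
```

```text
time_s: 29.68
tool_pos: [0.65, -0.0696, 0.1294]
tool_rot: [180.0, -0.0, 176.7]
force: [0.2, 0.3, 0.4]
grip_width: 0.035
grasp_force: 0.0
time_s: 30.92
tool_pos: [0.5142, 0.1693, 0.2092]
tool_rot: [-180.0, 0.0, 176.8]
force: [0.5, -0.2, -0.5]
grip_width: 0.0352
grasp_force: 0.0
30.925 [0.51418394 0.16931783 0.20915636] [ 0.47194166 -0.18667479 -0.50086009]
top ((614.8660888671875, -82.48273468017578), (94.95972442626953, 120.60938262939453), 86.8285140991211) [[93.8, -63.3], [214.4, -63.0], [214.2, 32.0], [93.6, 31.7]]
```

View pics/c12.png

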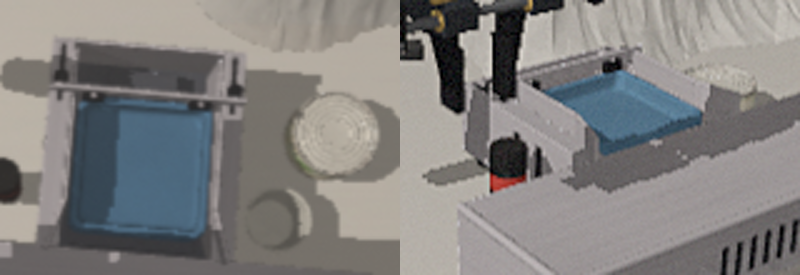

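Both views show dish B flat and square under the tabs with its front edge at 93.7 mm, the same as A. The glue stick, cup and tin haven't moved.

```bash
python3 -c "
from cell import env
print(env.sign_off())"
```

```text
the job is handed in; nothing more can be done
None
```

Both blue dishes are loaded: stacked flat and square in the well, against the back stop and held under the keeper tabs; the job was handed in at about 31 s, with the highest force I read about 26 N.

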